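# Seat a housing against the stops of the measuring plate

### The job

Get the long aluminium housing with two bores ready for measuring: with the fingertips, push it along the black plate, without lifting it, until its long side lies flush against the long fence and its end flush against the end stop. Then push the sliding stop along its slot until it touches the housing's other end, so that the housing stays seated. Leave the other things on the plate and bench where they are.

Things in the scene. Friction and masses are not known exactly. Their poses are not given: they have to be found in the camera images.
- plate: Fixed black plate, x -110 to +110, y -190 to +170 mm about its origin (at bench level, z up), 12 mm thick; placed and turned anew each time. On it two fixed steel stops, 15 mm thick, tops 28 mm above the bench: long fence along y, inner face at x = +85 mm, y -100 to +150 mm; end stop along x, inner face at y = +130 mm, x +10 to +85 mm.
- corner (a point): Inner corner of long fence and end stop at the plate's top surface (x +85, y +130, z +12 mm of the plate), axes as the plate's. The seated housing has its corner here: its origin is then at x +55, y +80, z +12 mm of the plate, its axes parallel to the plate's.
- housing: Workpiece: loose milled aluminium block, 60 mm (its x) by 100 mm (its y), 22 mm high, about 0.34 kg, two upright 23 mm bores on its long axis. Origin at the centre of its underside, z up. Starts on the plate on the robot's side of the fence, turned up to 0.4 rad from it; its +x side goes to the long fence, its +y end to the end stop. Slides with a few newtons, under 6.
- clamp (a joint): Travel of the sliding stop in m along the plate's +y (0 to 0.18). Starts between 0 and 0.02; about 0.17 when it touches the seated housing. Stays where it is left; a push of 2 to 3 N moves it.
- clamp_face (a point): Middle of the sliding stop's front face (looks to the plate's +y), 21.5 mm above the bench, at x = +55, y = -140 mm + travel of the plate. Behind it a steel block 30 mm wide, 50 mm long, top 30 mm above the bench; on it a thumb tab 26 mm wide, 14 mm thick, centred 35 mm behind the face, top 57 mm above the bench. Push it at the rear end or the tab.
- setting_plug: To be left alone: the steel setting plug standing on the plate: a stepped pin with a foot 28 mm across, shaft 18 mm, 45 mm tall. Origin at the centre of its underside.
- master_disc: To be left alone: the steel master disc lying on the plate: 38 mm across, 14 mm high. Origin at the centre of its underside.
- ring_gauge: To be left alone: steel ring gauge on the bench: 64 mm across, bore 30 mm, 22 mm high. Origin at the centre of its underside.
- square_block: To be left alone: square aluminium block with one bore, on the bench: 50 x 50 x 22 mm (not the workpiece). Origin at the centre of its underside.
- sample_jar: To be left alone: jar on the bench, 56 mm across, 70 mm tall. Origin at the centre of its underside.
- gauge_case: To be left alone: flat wooden gauge case on the bench, 90 x 140 x 30 mm. Origin at the centre of its underside.
- screwdriver: To be left alone: screwdriver lying on the bench, 160 mm long. Origin at the tool's middle, on the bench.
Not all that is in view belongs to the job. Leave any yellow look-alike of the housing alone.

How it is judged (in metres and radians):
On the way, in this order (a step that is already met when the one before it is completed fails the run):
1. the housing is seated against the long fence and the end stop (x of housing in the frame of plate between 0.052 and 0.058 m and y of housing in the frame of plate between 0.077 and 0.083 m and angle between the y axis of housing and the y axis of plate, either way round below 0.03 rad and z of housing in the frame of plate below 0.016 m), for 0.2 s.
2. the sliding stop has been pushed up to the seated housing (all of step 1 and y of clamp_face in the frame of housing above -0.053 m), for 0.2 s.
At the end, for the whole second after the job is handed in: The housing lies on the plate at rest with its long side against the long fence and its end against the end stop (each within 3 mm, parallel within 0.03 rad), and the sliding stop is within 3 mm of its other end (all of step 2 and linear speed of housing below 0.01 m/s); the robot touches nothing.
It fails at once if the housing was lifted or tipped (z of housing in the frame of plate above 0.02 m or angle between housing's own z axis and vertical above 0.15 rad).
It fails at once if another thing on the plate or bench was moved over 10 mm (distance of any of setting_plug, master_disc, ring_gauge, square_block, sample_jar, gauge_case, screwdriver from where it was at the start of the episode above 0.01 m).
It also fails if it takes over 54 s, if anything falls off the work surface, if the arm or the gripper's body presses on something with over 40 N, if the wrist force passes 120 N, or if a joint passes its speed limit or range.

### The arm

A 6-joint arm with a two-finger parallel gripper is mounted at the origin on the work surface. World frame = base frame: x ahead of the robot, y to its left, z up, the work surface at z = 0. Lengths are in mm, angles in rad, forces in N, time in s.
With the tool pointing down it reaches from about 275 to 750 mm from the base axis. Payload 10.2 kg.
Tool frame: the origin (TCP) lies between the finger pads; the fingertips stand 17 mm ahead of it and the grasp point (between the pads) lies 2 mm behind it; z points along the fingers, y is the line along which they close (so a half turn about z gives the same grasp; the last joint's range is limited). The gripper opens to 85 mm and grips with 20 to 120 N. Pads are 22 mm wide; open, the fingers measure 114 mm over their backs; the gripper's body (76 mm by 85 mm) begins 54 mm behind the grasp point. The pads swing forward as they close: fully open they stand 13 mm farther back than shut.
Start: joints at [-1.473, 0.313, 1.498, -0, 1.331, -0.223], TCP at [165.533, -498.227, 248.294] pointing down, gripper open.
Joint ranges: [-2.94, 2.94], [-0.97, 2.17], [0.19, 2.56], [-1.23, 4.37], [0.02, 3.11], [-2.88, 2.88]. Speed limits (rad/s): [2.39, 2.39, 3.01, 3.14, 3.14, 3.14].

### API

Orientations are given as a unit quaternion [w, x, y, z].
In Python, from rig import * gives the robot as it stands.
- The arm moves only by the tool step_arm, never from a script. Its argument "commands" is text: rows parted by semicolons, each of 7 numbers parted by spaces: the opening, from 0 (shut) to 1 (fully open), then the shift along the tool's x, y, z in cm, then the turn, a rotation vector about the tool's x, y, z in rad. In form: hand x y z rx ry rz; .... A call has 1 to 20 rows; each row is the pose to reach, as a shift and turn from the pose commanded when the call began, along the tool's axes at that moment; what a row does not reach only later rows make up. A row lasts 1/12 s, in which the tool goes at most 41.7 mm and 7.16 degrees, less where a joint would pass 70% of its speed; a pose out of reach is approached as far as the arm can. A call with a gripper value outside its range is refused whole. The fingers move at their own pace and stop on an object; "newtons" is the grip in N (left out, the last holds). Time passes only in rows, so rows that repeat a pose let the fingers close. It gives the time, the measured TCP pose, the force, the opening and the grip force at its end, in the units of the state.
- sense(): the state, without advancing time (a new reading comes with each control period).
- capture(name): name is "scene" or "side" or "wrist"; returns the picture (420x560x3 uint8, red, green, blue); there is no depth.
- camera_model(name): a dict with "mtx" (3x3 intrinsics, pixels), "k1" (the pictures are not rectified: a ray, as slopes to the right and down, at radius r is drawn at 1 + k1 r^2 times it, then the intrinsics apply), "eye" and "rotation" of the camera in the world. Camera axes: x right, y down, z forward; pixel columns grow to the right and rows downward; lengths in mm; the calibration is good to about 2 mm. A picture is of the moment at which its call begins: read the wrist's pose just before it. camera_model takes no time and is no camera call; for the wrist camera it gives the pose at the moment of the call.
- finish_job(): hands the job in; it is judged then, once.
Trained networks look in the newest picture that a camera, given by its name, has taken for a name from the list of things; names that differ only in an ending like _2 or _b are one class to them, and where a whole thing is asked for, a point or a joint stands for the part that bears it (a point fixed in the world has none). Each returns a list of dicts, best first, with "score" (0 to 1); they miss things now and then, are a little off and sometimes report something else, mostly with a low value. They report only what shows in the picture. A call takes as long as a camera call. They do not tell look-alikes from the thing itself.
- search_frame(camera, label): "rect" ([centre column, centre row, width, height] in pixels, round what is visible of it).
- trace(camera, label): "mask" (420x560 bool, what is visible of it) and "rect" ([centre column, centre row, width, height] in pixels, round what is visible of it).
- spot_point(camera, label): "xy" ([column, row] in pixels: a listed point, or the origin of a listed thing).
The state is a dict: "time_s": time; "joints": joint angles; "dq": joint speeds; "tau": joint torques, N m; "eef_pos": TCP position; "ee_rot": TCP orientation; "force": force on the tool from outside, world axes, zero at the start; "wrist_torque": the same for the moment, N m; "grip_width": opening from 0.0 (shut) to 1.0 (fully open); "grip_force": force on a finger pad.
Only numpy, scipy, OpenCV 4.12 (cv2) and the standard library are available. Lean on these libraries where they do the work, as an engineer would, in place of code of your own. Each camera call takes 0.05 s, during which the arm holds its last target. There are 200 camera calls.

## Working session

There is one attempt and no reset: what is moved stays moved. The work goes in short steps, Python scripts to look and compute and a tool call to move; the robot and the scene stay as the last step left them, time stands still between calls to the robot, and variables do not carry over. Pictures are saved under pics/ and viewed, at most 10 in all, crops included, and the job is handed in when it is done.

Besides the shell and the picture viewer there is one more tool, called after "Emit:" as name(argument=value, ...) on one line, values as JSON. step_arm: Moves the arm, as the interface text tells. Its arguments: {"type":"object","properties":{"commands":{"type":"string"},"newtons":{"type":"number"}},"required":["commands"]}

```bash
mkdir -p pics; ls
python3 - <<'E'
from rig import *
import cv2,numpy as np
s=sense(); print({k:s[k] for k in('time_s','eef_pos','ee_rot','force','grip_width')})
ims=[]
for n in('scene','side'):
    im=capture(n); ims.append(im)
    cv2.imwrite(f'pics/{n}0.png',im[...,::-1])
    m=camera_model(n); print(n,m)
    for l in('plate','housing','clamp','setting_plug','master_disc'):
        print(l,[(round(d['score'],2),np.round(d['rect']).tolist()) for d in search_frame(n,l)][:3])
    for l in('corner','clamp_face','housing','plate','setting_plug','master_disc'):
        print('pt',l,[(round(d['score'],2),np.round(d['xy'],1).tolist()) for d in spot_point(n,l)][:3])
E
```

```text
pics
{'time_s': 0.0, 'eef_pos': array([ 165.48862395, -497.97785066,  247.72400324]), 'ee_rot': array([-6.54501758e-04,  9.87163041e-01,  1.59714436e-01,  2.71739254e-05]), 'force': array([-0.07714709, -0.97316423, -0.77773144]), 'grip_width': 0.9995005848458145}
scene {'mtx': array([[493.93361745,   0.        , 280.55974952],
       [  0.        , 493.93361745, 205.34365518],
       [  0.        ,   0.        ,   1.        ]]), 'k1': -0.01400992888300745, 'eye': array([1088.66273664, -498.24205998, 1048.21474163]), 'rotation': array([-0.29317014,  0.84645064,  0.42214632, -0.13915842])}
plate [(0.69, [310.0, 229.0, 155.0, 130.0])]
housing [(0.96, [329.0, 137.0, 33.0, 32.0]), (0.9, [312.0, 202.0, 44.0, 32.0]), (0.9, [179.0, 206.0, 41.0, 29.0])]
clamp [(0.81, [288.0, 267.0, 23.0, 20.0])]
setting_plug []
master_disc [(0.71, [254.0, 234.0, 17.0, 12.0]), (0.45, [306.0, 229.0, 156.0, 130.0])]
pt corner [(0.68, [371.1, 213.6])]
pt clamp_face [(0.62, [252.0, 233.2]), (0.58, [291.9, 259.9])]
pt housing [(0.87, [181.2, 203.4]), (0.73, [328.9, 142.3])]
pt plate [(0.82, [310.6, 220.6])]
pt sett
[... 367 characters left out ...]
([ 0.02202392, -0.04481885,  0.88476869, -0.46334715])}
plate [(0.7, [246.0, 238.0, 103.0, 105.0]), (0.39, [304.0, 163.0, 25.0, 12.0])]
housing [(0.76, [344.0, 186.0, 27.0, 25.0]), (0.62, [264.0, 245.0, 34.0, 31.0]), (0.56, [335.0, 320.0, 56.0, 43.0])]
clamp [(0.82, [228.0, 195.0, 9.0, 25.0])]
setting_plug [(0.6, [283.0, 271.0, 12.0, 24.0]), (0.57, [189.0, 358.0, 35.0, 48.0])]
master_disc [(0.5, [276.0, 201.0, 10.0, 10.0])]
pt corner [(0.75, [205.2, 274.5])]
pt clamp_face [(0.51, [228.1, 205.3])]
pt housing [(0.91, [336.5, 321.0]), (0.89, [263.6, 245.5]), (0.78, [348.0, 191.3])]
pt plate [(0.84, [247.1, 239.0])]
pt setting_plug [(0.53, [282.6, 276.2])]
pt master_disc [(0.66, [276.5, 202.4])]
```

Run:
```python
import cv2
a=cv2.imread('pics/scene0.png')[110:320,160:440]; cv2.imwrite('pics/sc.png',cv2.resize(a,(800,600),interpolation=cv2.INTER_CUBIC))
```

```text
(no output)
```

View pics/sc.png

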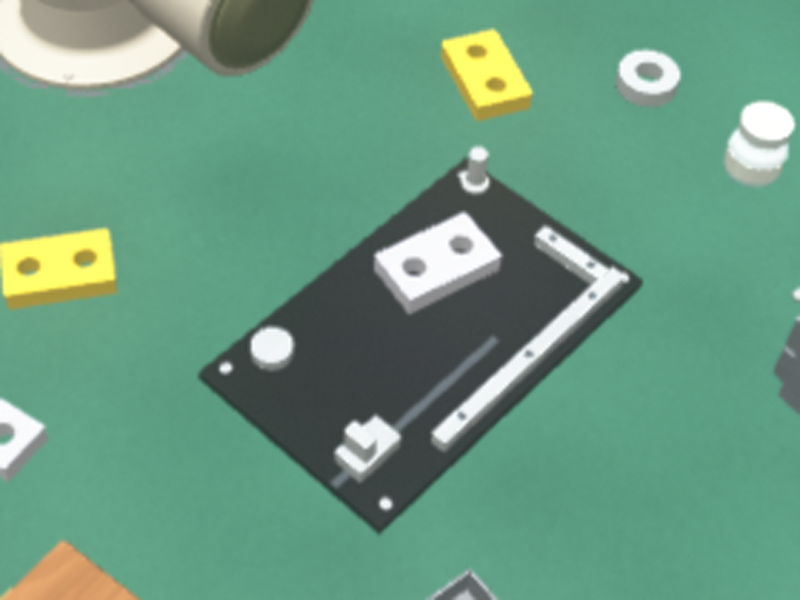

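View pics/side0.png

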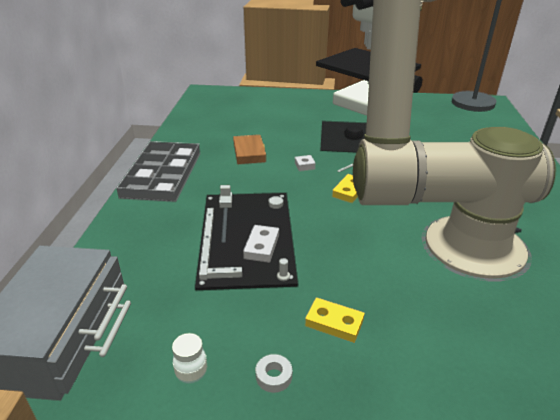

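The scene view shows the plate with corners at about (230,242), (293,295), (384,209), (324,165). The white housing is at (313,202), the clamp near (289,266), the plug at (326,172) and the disc at (255,231). The two yellow look-alikes lie off the plate.

```bash
cat > h.py <<'E'
from rig import *
import cv2,numpy as np
from scipy.spatial.transform import Rotation as R
from scipy.optimize import least_squares
def rot(m): return R.from_quat(np.roll(m['rotation'],-1)).as_matrix()
def proj(m,P):
    c=(np.atleast_2d(P)-m['eye'])@rot(m); s=c[:,:2]/c[:,2:]
    s=s*(1+m['k1']*(s**2).sum(1,keepdims=True))
    return s@m['mtx'][:2,:2].T+m['mtx'][:2,2]
def ray(m,uv,z):
    d=(np.atleast_2d(uv)-m['mtx'][:2,2])/m['mtx'][0,0]; s=d.copy()
    for _ in range(8): s=d/(1+m['k1']*(s**2).sum(1,keepdims=True))
    w=np.c_[s,np.ones(len(s))]@rot(m).T
    return m['eye']+w*((z-m['eye'][2])/w[:,2])[:,None]
def pw(p,L):  # plate-like frame (x,y,th) local->world
    L=np.atleast_2d(np.asarray(L,float)); c,s=np.cos(p[2]),np.sin(p[2])
    return np.c_[p[0]+c*L[:,0]-s*L[:,1],p[1]+s*L[:,0]+c*L[:,1],L[:,2]]
def wp(p,W):
    W=np.atleast_2d(np.asarray(W,float)); c,s=np.cos(p[2]),np.sin(p[2]); d=W[:,:2]-p[:2]
    return np.c_[c*d[:,0]+s*d[:,1],-s*d[:,0]+c*d[:,1],W[:,2]]
def fit(m,L,uv,p0): 
    r=least_squares(lambda p:(proj(m,pw(p,L))-uv).ravel(),p0,x_scale=[100,100,1]); return r.x,np.abs(r.fun).max()
E
python3 - <<'E'
from h import *
m=camera_model('scene')
cr=np.array([[200,376],[380,530],[641,282],[470,157]],float)*.35+[160,110]
L=[[-110,-190,12],[110,-190,12],[110,170,12],[-110,170,12]]
W=ray(m,cr,12);print(W.round())
p,e=fit(m,L,cr,[*W.mean(0)[:2],np.arctan2(*(W[2]-W[1])[[1,0]])-np.pi/2]);print('plate',p,e)
hc=np.array([[377,264],[411,305],[499,257],[464,214]])*.35+[160,110]
H=ray(m,hc,34);print('housing corners plate',wp(p,H).round(1))
print('bores',wp(p,ray(m,np.array([[414,267],[461,245]])*.35+[160,110],34)).round(1))
print('disc',wp(p,ray(m,[253.5,231.5],19)),'plug',wp(p,ray(m,np.array([475,184])*.35+[160,110],14)), 'clamp face',wp(p,ray(m,[[291.9,259.9]],21.5)))
ms=camera_model('side')
for k,(u,z) in dict(corner=([205.2,274.5],12),plate=([247.1,239],12),house=([263.6,245.5],12),plug=([282.6,276.2],12),disc=([276.5,202.4],12),cf=([228.1,205.3],21.5)).items(): print(k,wp(p,ray(ms,[u],z)).round(1))
print('world plate->',pw(p,[[0,0,12],[55,80,12],[0,0,12]]).round())
w=sense(); mw=camera_model('wrist'); print(mw['eye']-w['eef_pos'],rot(mw)[:,2],rot(mw)[:,0],mw['mtx'][0,0])
print(R.from_quat(np.roll(w['ee_rot'],-1)).as_matrix().round(3))
E
```

```text
[[ 470. -173.   12.]
 [ 684. -139.   12.]
 [ 628.  213.   12.]
 [ 413.  187.   12.]]
plate [5.47156980e+02 3.21414347e+01 1.52480520e-01] 1.550938305745774
housing corners plate [[-70.5  -3.2  34. ]
 [-16.8 -15.9  34. ]
 [  3.9  81.6  34. ]
 [-53.1  98.   34. ]]
bores [[-44.   18.   34. ]
 [-30.4  67.7  34. ]]
disc [[ -83.38114109 -131.0790402    19.        ]] plug [[-80.74948373 148.4860167   14.        ]] clamp face [[  44.59782108 -125.25164      21.5       ]]
corner [[ 85.8 137.1  12. ]]
plate [[-4.8 17.6 12. ]]
house [[-43.5  44.1  12. ]]
plug [[-81.7 151.   12. ]]
disc [[ -82.7 -135.4   12. ]]
cf [[  44.3 -113.9   21.5]]
world plate-> [[547.  32.  12.]
 [589. 120.  12.]
 [547.  32.  12.]]
[ 75.6842107   26.77552623 126.10262529] [-0.29509751 -0.09731239 -0.95049869] [ 0.31615054 -0.94870848 -0.00102488] 329.2948931089662
[[ 0.949  0.315  0.   ]
 [ 0.315 -0.949 -0.   ]
 [-0.     0.    -1.   ]]
```

Emit:
step_arm(commands="0.7 52.9 -38.3 0 0 0 0.168;0.7 52.9 -38.3 0 0 0 0.168;0.7 52.9 -38.3 0 0 0 0.168;0.7 52.9 -38.3 0 0 0 0.168;0.7 52.9 -38.3 0 0 0 0.168;0.7 52.9 -38.3 0 0 0 0.168;0.7 52.9 -38.3 0 0 0 0.168;0.7 52.9 -38.3 0 0 0 0.168;0.7 52.9 -38.3 0 0 0 0.168;0.7 52.9 -38.3 0 0 0 0.168;0.7 52.9 -38.3 0 0 0 0.168;0.7 52.9 -38.3 0 0 0 0.168;0.7 52.9 -38.3 0 0 0 0.168;0.7 52.9 -38.3 0 0 0 0.168;0.7 52.9 -38.3 0 0 0 0.168;0.7 52.9 -38.3 0 0 0 0.168;0.7 52.9 -38.3 0 0 0 0.168;0.7 52.9 -38.3 0 0 0 0.168;0.7 52.9 -38.3 0 0 0 0.168;0.7 52.9 -38.3 0 0 0 0.168")

```text
time_s: 2.87
eef_pos: [546.4, 31.2, 248.4]
ee_rot: [0.0, 0.997, 0.076, -0.0]
force: [-0.3, 0.9, 0.4]
grip_width: 0.698
grip_force: 0.0
```

Run:
```python
from h import *
s=sense(); m=camera_model('wrist'); im=capture('wrist'); cv2.imwrite('pics/w1.png',im[...,::-1])
np.save('w1.npy',m,allow_pickle=True)
print(s['time_s'],s['eef_pos'],s['grip_width'],R.from_quat(np.roll(s['ee_rot'],-1)).as_matrix().round(3))
for l in('housing','corner','clamp_face','setting_plug','master_disc'): print(l,[(round(d['score'],2),np.round(d['xy'],1).tolist()) for d in spot_point('wrist',l)][:3])
p=[547,32,.1525]
print(proj(m,pw(p,[[-110,-190,12],[110,-190,12],[110,170,12],[-110,170,12]])).round())
```

```text
2.8667 [546.41810892  31.16429101 248.41459086] 0.6977572631876029 [[ 0.989  0.151 -0.   ]
 [ 0.151 -0.989 -0.   ]
 [-0.     0.    -1.   ]]
housing [(0.81, [80.8, 301.1]), (0.71, [239.1, 206.5]), (0.65, [413.5, 368.9])]
corner []
clamp_face [(0.96, [394.4, 130.6])]
setting_plug [(0.71, [153.9, 243.8])]
master_disc [(0.62, [384.0, 238.2])]
[[432. 263.]
 [459.  76.]
 [119.  75.]
 [143. 264.]]
```

View pics/w1.png

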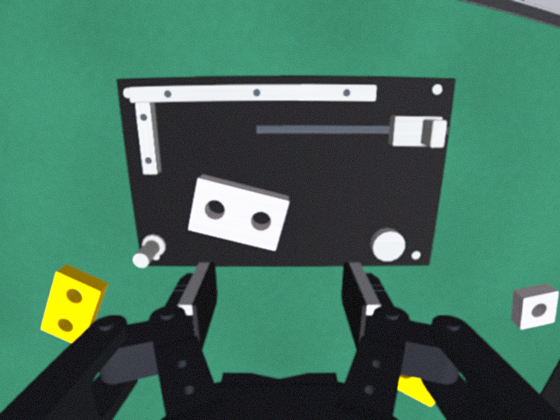

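The wrist view shows the plate corners at (118,79), (455,79), (429,265) and (142,266). The housing's top corners are at (200,176), (289,196), (277,250) and (189,229), and the clamp face is at (391,131).

Run:
```python
from h import *
m=np.load('w1.npy',allow_pickle=True).item()
L=[[110,170,12],[110,-190,12],[-110,-190,12],[-110,170,12]]
p,e=fit(m,L,np.array([[118,79],[455,79],[429,265],[142,266]],float),[547,32,.15]);print('plate',p,e)
h=np.array([[200,176],[289,196],[277,250],[189,229]],float)
hp,e=fit(m,[[30,50,34],[30,-50,34],[-30,-50,34],[-30,50,34]],h,[510,70,-.1]);
print('housing',hp,e,wp(p,[[*hp[:2],12]]),hp[2]-p[2])
print('hc',wp(p,ray(m,h,34)).round(1))
print('clampface',wp(p,ray(m,[[390,131]],21.5)),'plug',wp(p,ray(m,[[154,246]],15)),'disc',wp(p,ray(m,[[388,245]],26)))
print('fence inner chk',proj(m,pw(p,[[85,-100,28],[85,130,28],[10,130,28]])).round())
# move: start of x push
yc=wp(p,[[*hp[:2],12]])[0,1]
s=sense();T=R.from_quat(np.roll(s['ee_rot'],-1)).as_matrix()
for q in ([-97,yc,150],[-97,yc,31],[14,yc,31]):
    print(q,((pw(p,[q])[0]-s['eef_pos'])@T).round(1))
print('yaw tool',np.arctan2(T[1,0],T[0,0]))
```

```text
plate [5.42997517e+02 3.41008180e+01 1.54188336e-01] 1.5974792951641064
housing [ 5.04090615e+02  7.07812587e+01 -8.69621211e-02] 2.2845248452300098 [[-32.81201712  42.22053131  12.        ]] -0.24115045710600563
hc [[  9.1  81.9  34. ]
 [-13.1 -12.4  34. ]
 [-76.7   0.7  34. ]
 [-51.1  98.9  34. ]]
clampface [[  54.87925179 -119.41590852   21.5       ]] plug [[-80.74112497 149.43174239  15.        ]] disc [[ -74.70996073 -128.64487531   26.        ]]
fence inner chk [[376. 101.]
 [150. 102.]
 [157. 174.]]
[-97, np.float64(42.22053131448687), 150] [-100.4  -45.    98.4]
[-97, np.float64(42.22053131448687), 31] [-100.4  -45.   217.4]
[14, np.float64(42.22053131448687), 31] [ 10.6 -45.3 217.5]
yaw tool 0.15207836061743077
```

Emit:
step_arm(commands="0.7 -10.3 -4.5 9 0 0 0;0.7 -10.3 -4.5 9 0 0 0;0.7 -10.3 -4.5 9 0 0 0;0.7 -10.3 -4.5 9 0 0 0;0.7 -10.3 -4.5 12.5 0 0 0;0.7 -10.3 -4.5 16 0 0 0;0.7 -10.3 -4.5 18.5 0 0 0;0.7 -10.3 -4.5 20.5 0 0 0;0.7 -10.3 -4.5 21.2 0 0 0;0.7 -10.3 -4.5 21.7 0 0 0;0.7 -10.3 -4.5 21.7 0 0 0")

```text
time_s: 4.08
eef_pos: [438.3, 60.7, 31.3]
ee_rot: [-0.0, 0.997, 0.076, -0.0]
force: [-0.2, -0.2, 0.4]
grip_width: 0.701
grip_force: 0.0
```

Emit:
step_arm(commands="0.7 1 0 0 0 0 0;0.7 1.8 0 0 0 0 0;0.7 2.6 0 0 0 0 0;0.7 3.4 0 0 0 0 0;0.7 4.1 0 0 0 0 0;0.7 4.8 0 0 0 0 0;0.7 5.5 0 0 0 0 0;0.7 6.2 0 0 0 0 0;0.7 6.9 0 0 0 0 0;0.7 7.6 0 0 0 0 0;0.7 8.3 0 0 0 0 0;0.7 9 0 0 0 0 0;0.7 9.6 0 0 0 0 0;0.7 10.2 0 0 0 0 0;0.7 10.6 0 0 0 0 0;0.7 10.6 0 0 0 0 0")

```text
time_s: 5.42
eef_pos: [544.0, 77.0, 31.3]
ee_rot: [0.0, 0.997, 0.076, 0.001]
force: [0.1, 1.0, 0.2]
grip_width: 0.696
grip_force: 0.0
```

Run:
```python
from h import *
s=sense(); m=camera_model('wrist'); im=capture('wrist'); cv2.imwrite('pics/w2.png',im[...,::-1])
p=[543,34.1,.1542]
print(s['time_s'],s['force'],wp(p,[s['eef_pos']]))
```

```text
5.4167 [0.12430945 0.99643008 0.21314268] [[ 7.57129335 42.28593997 31.26990281]]
```

View pics/w2.png

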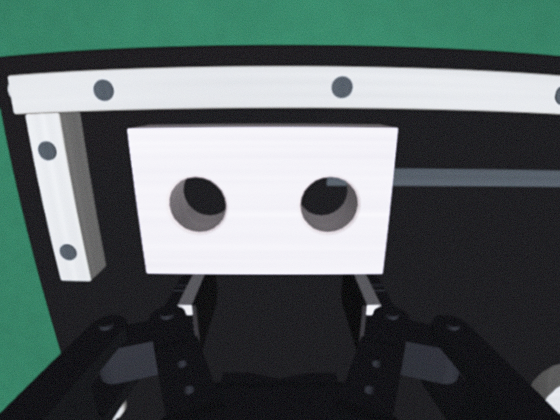

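The housing now lies parallel to the fence, with its top edge at about row 127 against fence row 112. Only a small gap is left.

Emit:
step_arm(commands="0.7 0.3 0 0 0 0 0;0.7 0.5 0 0 0 0 0;0.7 0.7 0 0 0 0 0;0.7 0.7 0 0 0 0 0")

```text
time_s: 5.8
eef_pos: [550.2, 78.1, 31.3]
ee_rot: [0.0, 0.997, 0.076, 0.0]
force: [-0.4, -0.2, -0.5]
grip_width: 0.703
grip_force: 0.0
```

Emit:
step_arm(commands="0.7 0.2 0 0 0 0 0;0.7 0.3 0 0 0 0 0;0.7 0.3 0 0 0 0 0")

```text
time_s: 6.05
eef_pos: [551.1, 78.2, 31.2]
ee_rot: [0.0, 0.997, 0.077, -0.003]
force: [-11.5, -3.6, 8.7]
grip_width: 0.702
grip_force: 6.0
```

Run:
```python
from h import *
s=sense();print(s['joints'].round(3) if hasattr(s['joints'],'round') else s['joints'])
p=[543,34.1,.1542];T=R.from_quat(np.roll(s['ee_rot'],-1)).as_matrix()
print(wp(p,[s['eef_pos']]), ((pw(p,[[52,-42,33]])[0]-s['eef_pos'])@T).round(1))
```

```text
[-6.900e-02  6.440e-01  1.616e+00 -1.000e-03  8.870e-01  1.349e+00]
[[14.74907522 42.35406617 31.2039986 ]] [37.3 84.3 -2. ]
```

Emit:
step_arm(commands="0.7 -1 0 0 0 0 0;0.7 -2 0 -1 0 0 0;0.4 -2 0 -5 0 0 0;0.25 -2 0 -8 0 0 -0.12;0.25 0 4 -8 0 0 -1.571;0.25 3.7 8.4 -8 0 0 -1.571;0.25 3.7 8.4 -8 0 0 -1.571;0.25 3.7 8.4 -8 0 0 -1.571;0.25 3.7 8.4 -8 0 0 -1.571;0.25 3.7 8.4 -8 0 0 -1.571;0.25 3.7 8.4 -8 0 0 -1.571;0.25 3.7 8.4 -8 0 0 -1.571;0.25 3.7 8.4 -8 0 0 -1.571;0.25 3.7 8.4 -8 0 0 -1.571;0.25 3.7 8.4 -8 0 0 -1.571;0.25 3.7 8.4 -8 0 0 -1.571;0.25 3.7 8.4 -8 0 0 -1.571;0.25 3.7 8.4 -8 0 0 -1.571;0.25 3.7 8.4 -8 0 0 -1.571")

```text
time_s: 7.63
eef_pos: [602.2, 1.1, 111.4]
ee_rot: [0.0, 0.652, 0.758, 0.0]
force: [-0.1, -0.2, -0.3]
grip_width: 0.251
grip_force: 0.0
```

Run:
```python
from h import *
s=sense(); m=camera_model('wrist'); im=capture('wrist'); cv2.imwrite('pics/w3.png',im[...,::-1])
p=[543,34.1,.1542];T=R.from_quat(np.roll(s['ee_rot'],-1)).as_matrix()
print(s['time_s'],s['force'],wp(p,[s['eef_pos']]),np.arctan2(T[1,0],T[0,0])-np.pi/2)
```

```text
7.6333 [-0.07790272 -0.2127789  -0.25836915] [[ 53.46302567 -41.72556754 111.36598047]] 0.15054521194481896
```

View pics/w3.png

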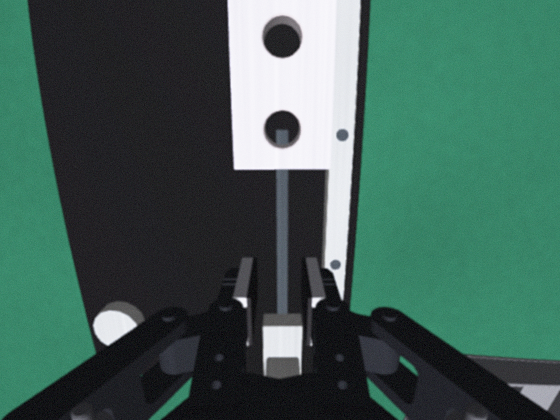

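The housing lies flush along the fence, with its near end at row 169. The fingers are centred over the slot.

Emit:
step_arm(commands="0.25 0 0 3 0 0 0;0.25 0 0 5.5 0 0 0;0.25 0 0 7.2 0 0 0;0.25 0 0 7.7 0 0 0;0.25 0.8 0 7.7 0 0 0;0.25 1.5 0 7.7 0 0 0;0.25 2 0 7.7 0 0 0;0.25 2.6 0 7.7 0 0 0;0.25 3.2 0 7.7 0 0 0;0.25 3.8 0 7.7 0 0 0;0.25 4.4 0 7.7 0 0 0;0.25 4.9 0 7.7 0 0 0;0.25 5.4 0 7.7 0 0 0;0.25 5.7 0 7.7 0 0 0")

```text
time_s: 8.85
eef_pos: [593.7, 57.9, 34.8]
ee_rot: [0.001, 0.651, 0.759, 0.0]
force: [0.1, -3.8, 2.7]
grip_width: 0.248
grip_force: 1.9
```

Emit:
step_arm(commands="0.25 0.2 0 0 0 0 0;0.25 0.3 0 0 0 0 0;0.25 0.3 0 0 0 0 0")

```text
time_s: 9.1
eef_pos: [593.3, 60.0, 34.6]
ee_rot: [0.001, 0.651, 0.759, -0.0]
force: [1.5, -5.0, 4.0]
grip_width: 0.249
grip_force: 2.7
```

Emit:
step_arm(commands="0.25 0.2 0 0 0 0 0;0.25 0.3 0 0 0 0 0;0.25 0.3 0 0 0 0 0")

```text
time_s: 9.35
eef_pos: [593.4, 60.3, 34.6]
ee_rot: [0.002, 0.651, 0.759, -0.001]
force: [1.4, -20.6, 2.3]
grip_width: 0.25
grip_force: 10.3
```

Run:
```python
from h import *
s=sense(); m=camera_model('wrist'); im=capture('wrist'); cv2.imwrite('pics/w4.png',im[...,::-1])
p=[543,34.1,.1542]
print(s['time_s'],s['force'],wp(p,[s['eef_pos']]))
```

```text
9.35 [  1.37612894 -20.59501141   2.32807815] [[53.82258314 18.1001915  34.60549939]]
```

View pics/w4.png

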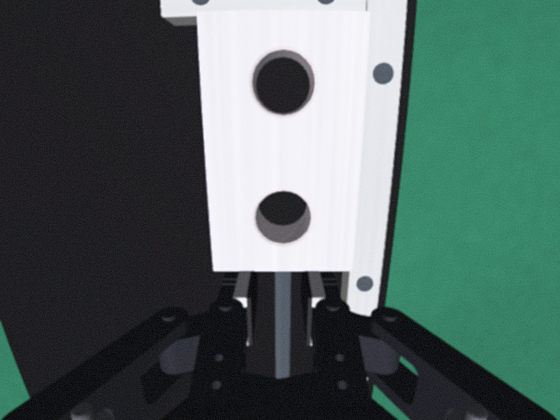

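Both faces look seated: the force jumped to 20 N, and the housing's far end meets the end stop at row 12. I'll back off and check from higher up.

Emit:
step_arm(commands="0.25 -1 0 0 0 0 0;0.25 -2 0 -2 0 0 0;0 -2 0 -6 0 0 0;0 -2 0 -10 0 0 0;0 -2 0 -14 0 0 0;0 -2 0 -17 0 0 0;0 -2 0 -17 0 0 0;0 -2 0 -17 0 0 0")

```text
time_s: 10.07
eef_pos: [595.7, 44.0, 205.2]
ee_rot: [0.0, 0.651, 0.759, 0.001]
force: [-0.8, 0.3, -0.2]
grip_width: 0.001
grip_force: 0.0
```

Run:
```python
from h import *
s=sense(); m=camera_model('wrist'); im=capture('wrist'); cv2.imwrite('pics/w5.png',im[...,::-1])
np.save('w5.npy',m,allow_pickle=True)
p=[543,34.1,.1542];T=R.from_quat(np.roll(s['ee_rot'],-1)).as_matrix()
print(s['time_s'],wp(p,[s['eef_pos']]),((pw(p,[[55,-192,54]])[0]-s['eef_pos'])@T).round(1))
print(proj(m,pw(p,[[85,130,34],[85,30,34],[25,30,34],[25,130,34],[55,-140+20,21.5]])).round())
print(spot_point('wrist','clamp_face'),spot_point('wrist','corner'))
```

```text
10.0667 [[ 53.6341977    1.66515973 205.18031307]] [-193.7    1.3  151.1]
[[316.  45.]
 [313. 164.]
 [247. 164.]
 [244.  45.]
 [280. 299.]]
[] [{'xy': [315.1, 49.4], 'score': 0.68}]
```

View pics/w5.png

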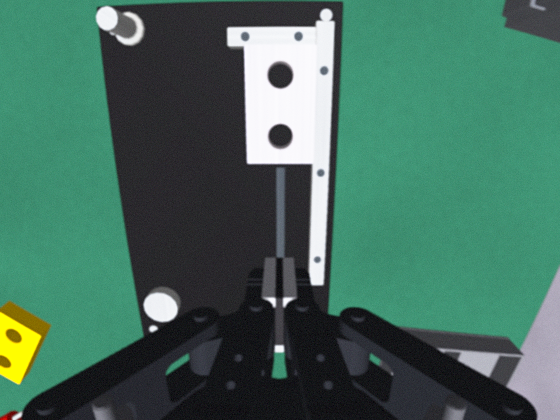

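The housing outline matches the projected seated outline, with corners at (247,163), (313,163) and (245,45). Next I go behind the thumb tab.

Emit:
step_arm(commands="0 -4 0.1 0 0 0 0;0 -8 0.1 0 0 0 0;0 -12 0.1 0 0 0 0;0 -16 0.1 0 0 0 0;0 -19.4 0.1 0 0 0 0;0 -19.4 0.1 4 0 0 0;0 -19.4 0.1 8 0 0 0;0 -19.4 0.1 11.5 0 0 0;0 -19.4 0.1 13.5 0 0 0;0 -19.4 0.1 14.8 0 0 0;0 -19.4 0.1 15.1 0 0 0;0 -19.4 0.1 15.1 0 0 0")

```text
time_s: 11.22
eef_pos: [626.0, -147.8, 52.6]
ee_rot: [-0.001, 0.651, 0.759, -0.0]
force: [0.0, 0.6, 0.8]
grip_width: -0.005
grip_force: 0.0
```

Emit:
step_arm(commands="0 1 0 0 0 0 0;0 2 0 0 0 0 0;0 2.5 0 0 0 0 0;0 3 0 0 0 0 0;0 3.8 0 0 0 0 0;0 4.6 0 0 0 0 0;0 5.4 0 0 0 0 0;0 6.2 0 0 0 0 0;0 7 0 0 0 0 0;0 7.8 0 0 0 0 0;0 8.6 0 0 0 0 0;0 9.4 0 0 0 0 0;0 10.2 0 0 0 0 0;0 11 0 0 0 0 0;0 11.8 0 0 0 0 0;0 12.6 0 0 0 0 0;0 13.4 0 0 0 0 0;0 14.2 0 0 0 0 0;0 15 0 0 0 0 0;0 15 0 0 0 0 0")

```text
time_s: 12.88
eef_pos: [602.8, 2.0, 53.1]
ee_rot: [-0.001, 0.651, 0.759, 0.0]
force: [-0.8, 0.2, -0.4]
grip_width: 0.0
grip_force: 0.0
```

Run:
```python
from h import *
s=sense(); m=camera_model('wrist'); im=capture('wrist'); cv2.imwrite('pics/w6.png',im[...,::-1])
p=[543,34.1,.1542]
print(s['time_s'],s['force'],wp(p,[s['eef_pos']]))
```

```text
12.8833 [-0.80067752  0.19448299 -0.38712146] [[ 54.18596013 -40.8701362   53.11142134]]
```

View pics/w6.png

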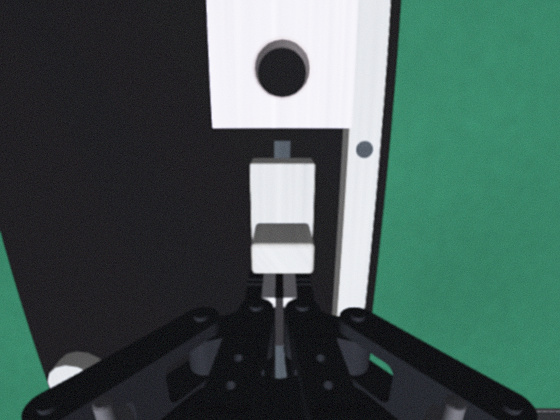

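The stop is moving well; its face is at row 160, about 18 mm short of the housing end at row 128.

Emit:
step_arm(commands="0 0.5 0 0 0 0 0;0 1 0 0 0 0 0;0 1.4 0 0 0 0 0;0 1.6 0 0 0 0 0;0 1.7 0 0 0 0 0;0 1.7 0 0 0 0 0")

```text
time_s: 13.43
eef_pos: [600.6, 17.4, 53.2]
ee_rot: [-0.0, 0.651, 0.759, 0.0]
force: [0.2, -0.6, -0.0]
grip_width: 0.0
grip_force: 0.0
```

Emit:
step_arm(commands="0 0.15 0 0 0 0 0;0 0.2 0 0 0 0 0;0 0.2 0 0 0 0 0")

```text
time_s: 13.68
eef_pos: [600.4, 18.6, 53.3]
ee_rot: [0.0, 0.651, 0.759, -0.0]
force: [-0.4, -5.2, -1.7]
grip_width: 0.001
grip_force: 2.1
```

Emit:
step_arm(commands="0 0.15 0 0 0 0 0;0 0.2 0 0 0 0 0;0 0.2 0 0 0 0 0")

```text
time_s: 13.93
eef_pos: [600.4, 18.8, 53.4]
ee_rot: [0.001, 0.651, 0.759, -0.001]
force: [1.1, -14.5, -1.7]
grip_width: -0.003
grip_force: 7.1
```

The force has risen to 14.5 N and motion has stopped, so the sliding stop is against the housing. I'll back off and look.

Emit:
step_arm(commands="0 -1 0 0 0 0 0;0 -2 0 -1 0 0 0;0 -2 0 -5 0 0 0;0 -2 0 -9 0 0 0;0 -2 0 -13 0 0 0;0 -2 0 -15 0 0 0;0 -2 0 -15 0 0 0;0 -2 0 -15 0 0 0")

```text
time_s: 14.6
eef_pos: [603.4, 1.0, 204.8]
ee_rot: [0.001, 0.651, 0.759, 0.001]
force: [0.4, 0.2, -1.1]
grip_width: 0.001
grip_force: 0.0
```

Run:
```python
from h import *
s=sense(); m=camera_model('wrist'); im=capture('wrist'); cv2.imwrite('pics/w7.png',im[...,::-1])
p=[543,34.1,.1542]
print(s['time_s'],s['force'],wp(p,[s['eef_pos']]))
print(proj(m,pw(p,[[85,130,34],[85,30,34],[25,30,34],[25,130,34],[40,30,30],[70,30,30]])).round())
```

```text
14.6 [ 0.42081132  0.24741162 -1.11635778] [[ 54.61400256 -41.94836139 204.81625571]]
[[316. -12.]
 [313. 114.]
 [244. 114.]
 [241. -12.]
 [262. 114.]
 [295. 114.]]
```

View pics/w7.png

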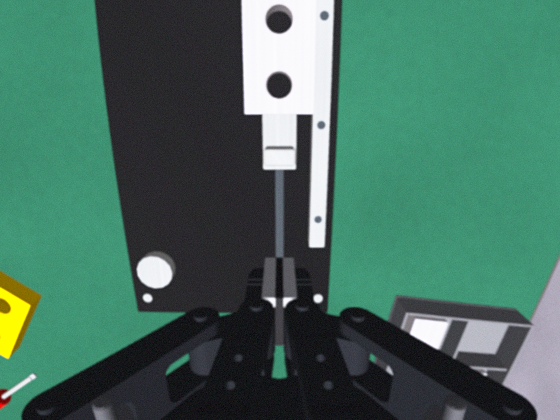

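The sliding stop touches the housing end at row 114, where it was predicted. The housing is still flush with the fence, and the disc has not moved.

```bash
python3 -c "
from rig import *
print(finish_job())"
```

```text
the job is handed in; nothing more can be done
None
```

I seated the housing against the long fence and end stop, pushed the sliding stop up to its other end, and handed the job in at about 14.6 s; the last wrist picture agreed with this, but no verdict came back.

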